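# Press the proud specimen-pot lids home

### The arm

A 6-joint arm with a two-finger parallel gripper is mounted at the origin on the work surface. World frame = base frame: x ahead of the robot, y to its left, z up, the work surface at z = 0. Lengths are in m, angles in degrees, forces in N, time in s.
With the tool pointing down it reaches from about 0.35 to 0.875 m from the base axis. Payload 4.2 kg.
Tool frame: the origin (TCP) lies midway between the tips of the shut fingers; the grasp point (between the pads) lies 19 mm behind it; y points along the fingers, z is the direction in which the jaws open and shut, and the axes are right-handed (so a half turn about y gives the same grasp; the last joint's range is limited). The gripper opens to 87 mm and grips with 3 to 60 N. Pads are 19 mm wide; open, the fingers measure 117 mm over their backs; the gripper's body (75 mm by 190 mm) begins 51 mm behind the grasp point.
Start: joints at [85.004, 22.042, 0.453, 0, -68.411, -14.817], TCP at [0.212, 0.588, 0.223] pointing down, gripper open.
Joint ranges: [-179.83, 179.83], [-69.29, 118.12], [-61.27, 80.66], [-181.25, 117.63], [-171.15, -9.14], [-177.46, 177.46]. Speed limits (degrees/s): [159.86, 159.86, 180, 180, 180, 180].

### API

Orientations are given as [roll, pitch, yaw] about the fixed x, y, z axes, in that order (R = Rz(yaw) Ry(pitch) Rx(roll)).
In Python, from workcell import env gives the robot as it stands. The module is installed in compiled form; this text tells all that it offers. Calls block until the motion is done:
- env.goto(position, orientation): joint-space move of the TCP to a pose.
- env.move_straight(position, rotation=None, rate=0.15, force_limit=None): straight line of the TCP; rotation=None keeps the orientation; rate is the mean speed in m/s. With force_limit (N) it stops when the force on the tool has changed by that much, and returns True; else False.
- env.set_joints(angles): joint-space move.
- env.gripper_to(opening, grasp_force=None): opening from 0.0 (shut) to 1.0 (fully open); grasp_force is the grip in N (None keeps the last); returns when the fingers have stopped.
- env.dwell(seconds).
- env.inverse_kinematics(position, orientation): joint angles nearest the present ones, or None.
- env.read_state(): the state.
- env.grab_frame(name): name is "side" or "top"; returns a dict with "image" (420x560x3 uint8, blue, green, red), "fx", "fy", "cx", "cy" (pixels), "position" and "orientation" of the camera in the world. Camera axes: x right, y up, looking along -z (the intrinsics and any distortion apply to the point x, -y, -z); pixel columns grow to the right and rows downward; lengths in m; the calibration is good to about 2 mm. A picture is of the moment at which its call begins. There is no depth.
A pose or a line that the arm cannot do raises env.Unreachable and nothing moves.
- env.close_job(): hands the job in, once; it reports no verdict.
Trained networks look in a picture, given as the dict that the camera call returned (one of the last four; its "shot" number tells which), for a name from the list of things; names that differ only in an ending like _2 or _b are one class to them, and where a whole thing is asked for, a point or a joint stands for the part that bears it (a point fixed in the world has none). Each returns a list of dicts, best first, with "score" (0 to 1); they miss things now and then, are a little off and sometimes report something else, mostly with a low value. They report only what shows in the picture. A call takes as long as a camera call. They do not tell look-alikes from the thing itself.
- env.search_frame(picture, thing): "xyz" ([x, y, z] in m, in world coordinates, good to about 4 mm: the middle of the surface that is visible of it).
- env.trace(picture, thing): "mask" (420x560 bool, what is visible of it).
The state is a dict: "clock": time; "joint_positions": joint angles; "qvel": joint speeds; "joint_torque": joint torques, N m; "position": TCP position; "tool_rot": TCP orientation; "force": force on the tool from outside, world axes, zero at the start; "wrist_torque": the same for the moment, N m; "opening": opening from 0.0 (shut) to 1.0 (fully open).
Only numpy, scipy, OpenCV 4.12 (cv2) and the standard library are available. Lean on these libraries where they do the work, as an engineer would, in place of code of your own. Each camera call takes 0.05 s, during which the arm holds its last target.

### The job

Four specimen pots with push-on lids, two low wide ones and two tall narrow ones, stand on the counter ready for collection. On one wide pot and one tall pot the lid is not fully on and stands proud of the pot's shoulder: press both of these lids straight down until they are fully home, leaving the pots upright where they stand. Do not touch the two pots that are already properly closed.

Things in the scene. Friction and masses are not known exactly. Their poses are not given: they have to be found in the camera images.
- wide_lid: Proud round white push-on lid, 82 mm across, 26 mm high, of the low wide grey pot (80 mm across, about 200 g, loose on the counter). Origin: centre of the lid's flat top; z up. It starts 14-18 mm too high, the dark rubber-sealed neck showing below its rim. It slides straight down against about 6 N, does not spring back, and stops hard on the pot's shoulder with its top 68 mm above the counter (z = 0).
- tall_lid: Proud round white push-on lid, 58 mm across, 26 mm high, of the tall narrow grey pot (56 mm across, about 150 g, loose on the counter). Origin: centre of the lid's flat top; z up. It starts 14-18 mm too high, the dark rubber-sealed neck showing below its rim. It slides straight down against about 6 N, does not spring back, and stops hard on the pot's shoulder with its top 108 mm above the counter (z = 0).
- closed_wide_pot: The wide pot that is already closed: same shape as the other wide pot, 82 mm across, 68 mm high to the top of its seated lid, no dark neck showing under the lid's rim. Not to be touched. Origin: centre of its underside; z up.
- closed_tall_pot: The tall pot that is already closed: same shape as the other tall pot, 58 mm across, 108 mm high to the top of its seated lid, no dark neck showing under the lid's rim. Not to be touched. Origin: centre of its underside; z up. The pots stand at least 120 mm apart, centre to centre; clutter among and around them is up to 176 mm high.
Not all that is in view belongs to the job. What is shaped like the part that bears tall_lid but purple is not meant. What is shaped like the part that bears wide_lid but red is not meant.

How it is judged:
By the outcome, as a careful person would: the job done as asked, in the order asked, and still so for the second after the job is handed in, with the robot touching nothing.
It also fails if it takes over 38 s, if anything falls off the work surface, if the arm or the gripper's body presses on something with over 40 N, if the wrist force passes 120 N, or if a joint passes its speed limit or range.

## Working session

There is one attempt and no reset: what is moved stays moved. The work goes in short steps, each a Python script; the robot and the scene stay as the last script left them, time stands still between calls to the robot, and variables do not carry over. Pictures are saved under pics/ and viewed, and the job is handed in when it is done.

```bash
mkdir -p pics; cat > h.py <<'E'
import numpy as np, cv2
from workcell import env
from scipy.spatial.transform import Rotation as R
def ray(p,u,v):
    d=np.array([(u-p["cx"])/p["fx"],-(v-p["cy"])/p["fy"],-1.0])
    return np.array(p["position"]),R.from_euler('xyz',p["orientation"],degrees=True).apply(d)
def at_z(p,u,v,z):
    o,d=ray(p,u,v); return o+d*(z-o[2])/d[2]
def proj(p,X):
    c=R.from_euler('xyz',p["orientation"],degrees=True).inv().apply(np.array(X)-np.array(p["position"]))
    return p["cx"]+p["fx"]*c[0]/-c[2], p["cy"]-p["fy"]*c[1]/-c[2]
E
python3 - <<'E'
from h import *
for n in("side","top"):
    p=env.grab_frame(n); cv2.imwrite(f"pics/{n}0.png",p["image"])
    print(n,{k:v for k,v in p.items() if k!="image"})
    for t in("wide_lid","tall_lid","closed_wide_pot","closed_tall_pot"):
        for d in env.search_frame(p,t): print(t,round(d["score"],2),np.round(d["xyz"],3),np.round(proj(p,d["xyz"])))
s=env.read_state();print(s["clock"],s["tool_rot"],s["position"],s["force"])
E
```

```text
side {'fx': 400.0360065265742, 'fy': 400.0360065265742, 'cx': 284.5711506653986, 'cy': 209.5717802830968, 'position': array([ 0.21188324, -0.40393371,  0.57163722]), 'orientation': array([ 48.56673419,  -1.23237434, -36.57795668]), 'shot': 1}
wide_lid 0.93 [0.617 0.162 0.086] [274. 164.]
wide_lid 0.78 [0.482 0.344 0.07 ] [178. 151.]
wide_lid 0.19 [ 0.427 -0.176  0.071] [303. 330.]
tall_lid 0.94 [ 0.606 -0.214  0.122] [416. 267.]
closed_wide_pot 0.81 [ 0.423 -0.174  0.074] [300. 329.]
closed_tall_pot 0.77 [0.465 0.217 0.078] [197. 179.]
top {'fx': 471.9004084364928, 'fy': 471.9004084364928, 'cx': 281.20996293924435, 'cy': 203.07732956534423, 'position': array([0.3177868 , 0.03687546, 1.21305425]), 'orientation': array([ 10.93430906,   0.73913347, -88.8561527 ]), 'shot': 2}
wide_lid 0.96 [0.622 0.172 0.083] [235. 168.]
wide_lid 0.89 [0.487 0.343 0.069] [164. 222.]
tall_lid 0.82 [ 0.599 -0.103  0.109] [347. 176.]
closed_wide_pot 0.74 [ 0.429 -0.162  0.067] [370. 249.]
closed_tall_pot 0.92 [0.466 0.225 0.104] [209. 229.]
0.5 [-8.99972722e+01 -3.31392871e-03  1.60188092e+02] [0.21177849 0.5879731  0.2224999 ] [-0.83916903  0.26366117  0.42905841]
```

View pics/side0.png

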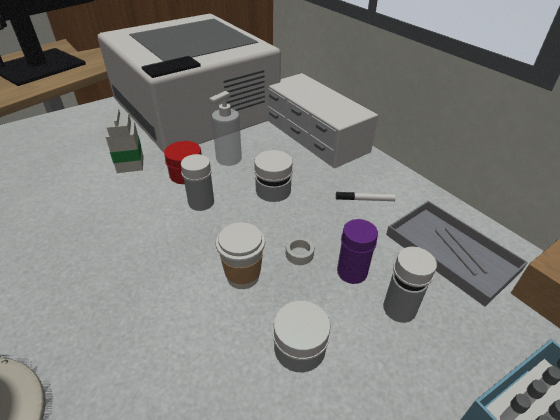

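View pics/top0.png

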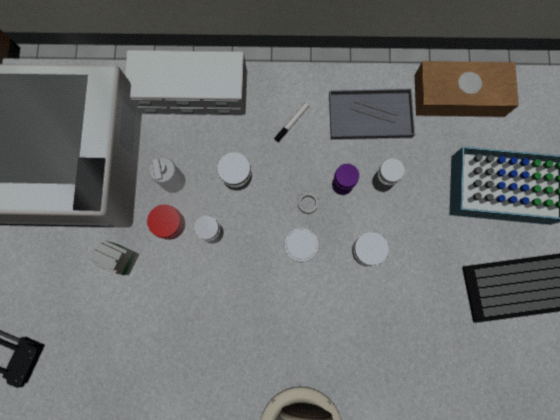

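Side view: the wide pots are the grey ones at (273,175), with a dark neck showing, and (301,335), with none. A red look-alike sits at (183,162), and (241,253) is a paper cup. The tall pots are the grey ones at (406,285), with a dark neck, and (198,182), with none; the purple look-alike is at (358,251). The proud lids are therefore at (273,165) and (416,267). I'll confirm this in an enlarged crop and measure them.

```bash
python3 - <<'E'
from h import *
s=env.grab_frame("side"); t=env.grab_frame("top")
I=s["image"]
c=lambda x,y:cv2.resize(I[y-45:y+45,x-45:x+45],(380,290) if 0 else (290,290),interpolation=cv2.INTER_CUBIC)
T=t["image"]; c2=lambda x,y:cv2.resize(T[y-30:y+30,x-30:x+30],(290,290),interpolation=cv2.INTER_CUBIC)
top=np.hstack([c(273,175),c(406,285)]); bot=np.hstack([c2(235,170),c2(391,172)])
cv2.imwrite("pics/crop.png",np.vstack([top,bot]))
cv2.imwrite("pics/crop2.png",np.hstack([c(198,182),c(301,335)]))
# lid top ellipses by bright threshold near seeds
for nm,p,box in(("wideT",t,(210,145,262,195)),("tallT",t,(370,150,412,195)),("wideS",s,(245,140,302,205)),("tallS",s,(380,240,440,325))):
    x0,y0,x1,y1=box; g=cv2.cvtColor(p["image"],cv2.COLOR_BGR2GRAY)[y0:y1,x0:x1]
    print(nm,g.min(),g.max(),np.percentile(g,[10,50,75,90]))
for p in(s,t):
  for th in("wide_lid","tall_lid"):
    for d in env.trace(p,th):
      ys,xs=np.nonzero(d["mask"]); print(p["shot"],th,round(d["score"],2),xs.min(),xs.max(),ys.min(),ys.max(),len(xs))
E
```

```text
wideT 34 170 [125. 137. 162. 165.]
tallT 30 169 [ 68. 135. 140. 164.]
wideS 12 188 [ 70. 162. 165. 184.]
tallS 10 190 [ 67. 157. 165. 184.]
3 wide_lid 0.85 254 292 150 181 1004
3 wide_lid 0.76 164 200 141 169 681
3 tall_lid 0.84 341 376 220 253 1024
3 tall_lid 0.6 392 436 247 286 1388
4 wide_lid 0.75 147 182 205 238 924
4 tall_lid 0.82 378 405 158 184 584
4 tall_lid 0.8 334 359 164 189 529
```

View pics/crop.png

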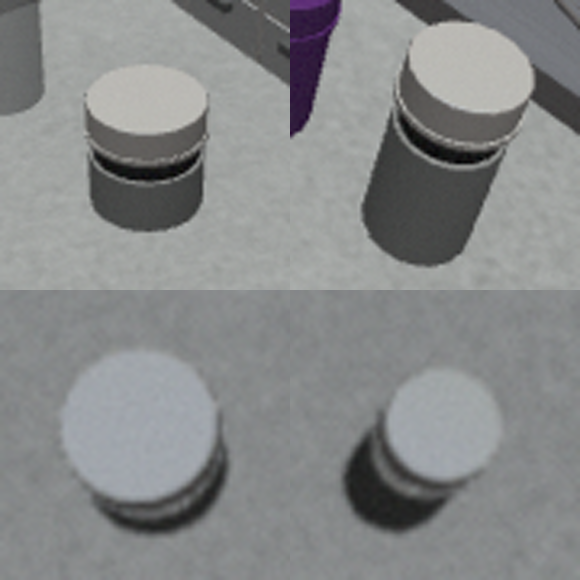

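View pics/crop2.png

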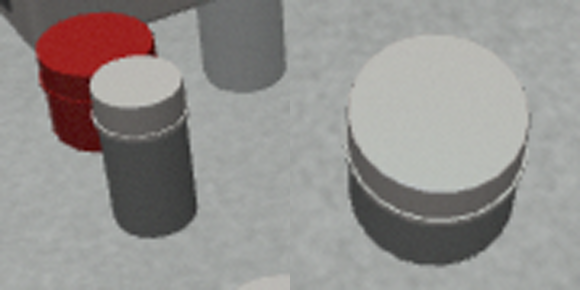

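The crop confirms it: both candidates show a dark neck gap under the rim, and the other two grey pots show none. Next I'll measure the lid tops and the obstacles nearby.

```bash
python3 - <<'E'
from h import *
s=env.grab_frame("side"); t=env.grab_frame("top")
C={}
for nm,p,(x0,y0,x1,y1),th in(("wide",t,(210,145,262,195),150),("tall",t,(370,150,412,195),150),("wideS",s,(245,140,302,205),176),("tallS",s,(380,240,440,300),176)):
    g=cv2.GaussianBlur(cv2.cvtColor(p["image"],cv2.COLOR_BGR2GRAY),(3,3),0)[y0:y1,x0:x1]
    n,l,st,ce=cv2.connectedComponentsWithStats((g>th).astype(np.uint8))
    k=1+np.argmax(st[1:,4]); u,v=ce[k]+[x0,y0]; C[nm]=(p,u,v); print(nm,st[k],u,v)
for nm in("wide","tall"):
    o,d=ray(*C[nm]); o2,d2=ray(*C[nm+"S"])
    d/=np.linalg.norm(d); d2/=np.linalg.norm(d2)
    q=np.linalg.lstsq(np.c_[d,-d2],o2-o,rcond=None)[0]
    a,b=o+d*q[0],o2+d2*q[1]; print(nm,"tri",a.round(4),b.round(4),"at expected z",at_z(*C[nm],.084 if nm=="wide" else .124).round(4))
def tri(ut,us):
    o,d=ray(t,*ut);o2,d2=ray(s,*us);d/=np.linalg.norm(d); d2/=np.linalg.norm(d2)
    q=np.linalg.lstsq(np.c_[d,-d2],o2-o,rcond=None)[0]; return (o+d*q[0]).round(3),(o2+d2*q[1]).round(3)
print("drawer near-top corners: ",tri((242,98),(336,138)),tri((130,98),(269,97)))
print("soap spout",tri((153,173),(212,98)), "base",at_z(s,228,158,0))
print("cup,purple",tri((302,245),(240,238)),tri((347,177),(360,233)))
E
```

```text
wide [  8   7  31  31 749] 233.00133511348466 167.01468624833112
tall [ 12   8  23  22 394] 392.70558375634516 168.89847715736042
wideS [ 11  10  36  21 567] 273.0599647266314 160.09171075837742
tallS [ 19   8  36  26 736] 416.6453804347826 260.3641304347826
wide tri [0.6246 0.1771 0.0835] [0.6252 0.1768 0.0836] at expected z [0.6245 0.177  0.084 ]
tall tri [ 0.6152 -0.2082  0.124 ] [ 0.6149 -0.2079  0.1239] at expected z [ 0.6152 -0.2082  0.124 ]
drawer near-top corners:  (array([0.806, 0.161, 0.087]), array([0.797, 0.167, 0.084])) (array([0.809, 0.454, 0.068]), array([0.808, 0.455, 0.068]))
soap spout (array([0.584, 0.35 , 0.168]), array([0.583, 0.35 , 0.168])) base [0.60823756 0.34843119 0.        ]
cup,purple (array([0.432, 0.004, 0.101]), array([0.436, 0.003, 0.102])) (array([ 0.599, -0.102,  0.104]), array([ 0.602, -0.105,  0.105]))
```

Both triangulations fit: the tops are at z 0.0836 and 0.124, about 16 mm proud, and the rays miss each other by under 1 mm. The spout (168 mm) is the only thing near the wide pot, so I'll turn the gripper's long side along x. I'll go up first, then press the wide lid.

```bash
cat >> h.py <<'E'
def st(m):
    s=env.read_state(); print(m,round(s["clock"],2),np.round(s["position"],4),np.round(s["tool_rot"],1),np.round(s["force"],1),round(s["opening"],2))
def press(x,y,ztop,zseat,yaw):
    o=[-90,0,yaw]
    env.goto([x,y,zseat+.18 if zseat<.09 else .27],o); st("above")
    env.move_straight([x,y,ztop+.02],rate=.12,force_limit=8); st("near")
    print(env.move_straight([x,y,zseat-.005],rate=.02,force_limit=18)); st("pressed")
E
python3 - <<'E'
from h import *
for nm,x,y in(("w",.6248,.177),("t",.615,-.208)):
  for yaw in(90,110,135,-90,180,0):
    q=env.inverse_kinematics([x,y,.27],[-90,0,yaw]); print(nm,yaw,None if q is None else np.round(q))
env.gripper_to(0.0,20)
env.move_straight([.212,.588,.33],rate=.2); st("up")
E
```

```text
w 90 [ 30.  23.   9.   0. -76. -30.]
w 110 [ 30.  23.   9.   0. -76. -10.]
w 135 [ 30.  23.   9.   0. -76.  15.]
w -90 [ 30.  23.   9.   0. -76. 150.]
w 180 [ 30.  23.   9.   0. -76.  60.]
w 0 [  30.   23.    9.   -0.  -76. -120.]
t 90 [ -4.  23.   9.   0. -76.   4.]
t 110 [ -4.  23.   9.   0. -76.  24.]
t 135 [ -4.  23.   9.   0. -76.  49.]
t -90 [  -4.   23.    9.    0.  -76. -176.]
t 180 [ -4.  23.   9.   0. -76.  94.]
t 0 [ -4.  23.   9.  -0. -76. -86.]
up 3.11 [0.2116 0.5874 0.3286] [-89.9  -0.  160.2] [ 1.3  0.4 -0.7] 0.01
```

```bash
python3 - <<'E'
from h import *
env.goto([.6248,.177,.33],[-90,0,90]); st("over")
press(.6248,.177,.0836,.068,90)
env.move_straight([.6248,.177,.29],rate=.2); st("up")
p=env.grab_frame("side"); cv2.imwrite("pics/s1.png",p["image"]); cv2.imwrite("pics/s1c.png",cv2.resize(p["image"][120:220,220:330],None,fx=5,fy=5,interpolation=cv2.INTER_CUBIC))
E
```

```text
over 5.2 [0.6245 0.178  0.33  ] [-90.   -0.   90.1] [ 0.5  1.  -0.5] 0.01
above 5.62 [0.6251 0.1774 0.2484] [-90.    0.1  90.1] [0.9 0.6 0.9] 0.0
near 6.97 [0.6254 0.1773 0.1046] [-90.1  -0.   90. ] [-0.   0.8  0.3] 0.01
True
pressed 8.68 [0.6248 0.177  0.0685] [-90.    0.1  90.1] [-1.  -0.1  3.2] 0.0
up 9.93 [0.6242 0.1768 0.2884] [-89.8   0.1  90. ] [-0.1 -0.7 -0.3] 0.01
```

View pics/s1c.png

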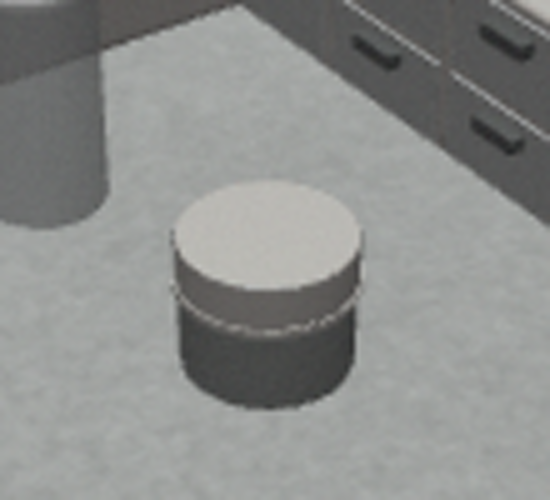

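The wide lid is home: the stop came at z = 0.0685, no dark neck shows around crop (265,330), and the pot is upright. Next, the tall lid.

```bash
python3 - <<'E'
from h import *
press(.615,-.208,.124,.108,90)
env.move_straight([.615,-.208,.30],rate=.2); st("up")
env.goto([.45,.0,.35],[-90,0,90]); st("away")
p=env.grab_frame("side"); t=env.grab_frame("top")
cv2.imwrite("pics/s2.png",p["image"])
a=cv2.resize(p["image"][225:335,360:470],(400,400),interpolation=cv2.INTER_CUBIC)
b=cv2.resize(p["image"][120:220,220:320],(400,400),interpolation=cv2.INTER_CUBIC)
cv2.imwrite("pics/s2c.png",np.hstack([a,b])); cv2.imwrite("pics/t2.png",t["image"])
E
```

```text
above 11.42 [ 0.6154 -0.207   0.27  ] [-90.   -0.   90.1] [ 0.4  0.  -0.6] 0.0
near 12.62 [ 0.6156 -0.2081  0.145 ] [-90.1   0.   90. ] [-0.3 -0.2  0.7] 0.0
True
pressed 14.43 [ 0.6162 -0.2087  0.1087] [-90.2   0.2  90.1] [-1.8  1.6  4.9] 0.0
up 15.54 [ 0.6144 -0.2077  0.2983] [-90.    0.1  90.1] [-0.   0.  -0.1] 0.0
away 16.59 [ 4.505e-01 -2.000e-04  3.496e-01] [-90.   0.  90.] [ 0.1  0.3 -0.2] 0.0
```

View pics/s2c.png

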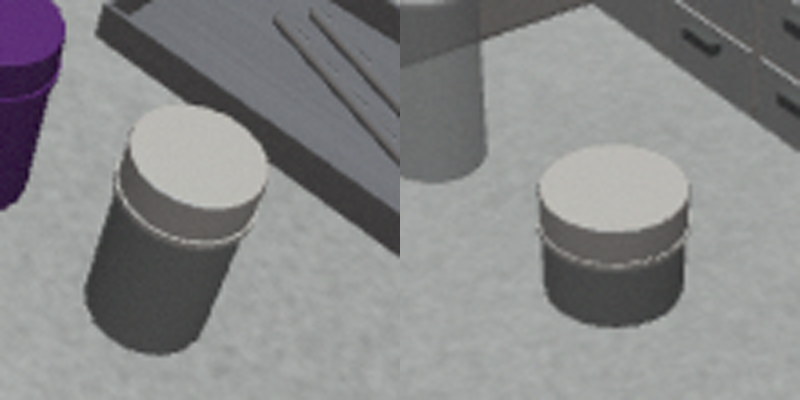

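View pics/s2.png

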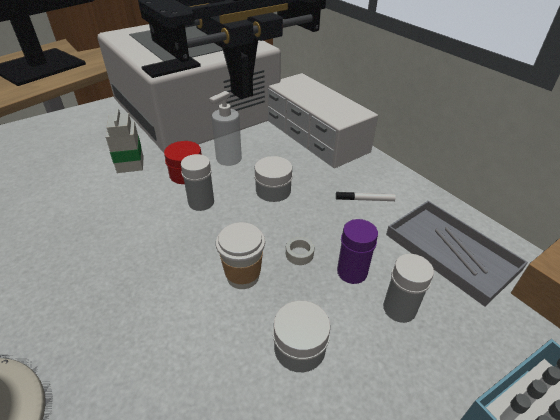

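In the side view, both lids sit on their shoulders with only the light rim line visible, at (411,270) and (273,175). Both pots are upright where they stood, and the other things are where they were. Handing in.

```bash
python3 - <<'E'
from h import *
print(env.close_job()); st("end")
E
```

```text
the job is handed in; nothing more can be done
None
the job is handed in; nothing more can be done
```

I pressed both proud lids down with the shut fingertips, first the wide one at (0.625, 0.177), then the tall one at (0.615, -0.208). I then moved the arm clear and handed the job in at about 17 s on the robot's clock.

- **Stops:** each press ended on the 18 N force limit, three times the lids' sliding resistance. The tool stood at z = 0.0685 for the wide lid (seat at 0.068) and 0.1087 for the tall lid (seat at 0.108). I put the 0.5–0.7 mm difference down to noise in the readings or the arm giving slightly. I did not re-measure the lid heights from the camera after pressing.
- **Pictures:** in the last side view no dark neck shows on either pot. Both stand upright in place, and the two closed pots and the clutter look unmoved.
- **Disagreements:** the networks also named the red, purple and closed pots as the lids. I chose the two proud ones by their dark necks, and their measured tops (0.084 and 0.124) fitted lids 16 mm too high. No check failed.

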